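# Close the vacuum filter box of the print table

## Task

Close the vacuum filter box evenly with its four wing screws, always in diagonal pairs. Wind the two red screws clockwise, one after the other, each until it just touches the cover and then about a twelfth of a turn more; next wind the two black ones until each is firmly tight; then go back to the two red ones and wind them firmly tight too, so that the cover is flush on the metal rim all round. Never let the cover tip noticeably, and do not disturb the other things on the bench.

Things in the scene. Friction and masses are not known exactly. Their poses are not given: they have to be found in the camera images.
- filter_box: blue square metal box, 220 x 220 x 96 mm, fixed to the bench, standing turned any way; origin: centre of its underside, z up; its +x side carries the pipe stub. Its seat (metal rim) is 90 mm up, inside a raised edge 6 mm high; a springy gasket stands 3.2 mm out of the seat.
- cover: aluminium cover plate 184 x 184 x 8 mm with a round sight glass, loose in the raised edge, resting on the gasket; origin: centre of its underside, 93.2 mm above the bench at the start, 90 mm when flush. The gasket yields springily, then the metal rim stops the cover hard. A tip of more than about 1.7 degrees is too uneven.
- red_a: wing screw, red wing, at x +68, y +68 mm in the filter_box frame. Origin: on its axis under its foot disc. Wing: flat bar 64 long (its own x), 12 thick (y), 26 tall, spanning 15 to 41 mm above the origin; below it a neck 18 wide and a foot disc 32 wide, 6 thick; z up. All four are alike, 136 mm from the next.
- red_b: wing screw, red wing, at x -68, y -68 mm in the filter_box frame. Origin: on its axis under its foot disc. Both red ones start backed off by their own 0.14 to 0.5 rad from touching the cover. All four tighten clockwise seen from above, sink 20 mm per full turn (3.2 mm per rad, a quick thread), and stay where they are left.
- black_a: wing screw, black wing, at x -68, y +68 mm in the filter_box frame. Origin: on its axis under its foot disc. Both black ones start 0.1 to 0.25 rad from touching. Height of any screw's origin above the bench: 101.2 mm when it just touches the untouched cover, about 99.6 a twelfth of a turn later, 98 when home (1.0 rad from touching).
- black_b: wing screw, black wing, at x +68, y -68 mm in the filter_box frame. Origin: on its axis under its foot disc. Torque about a screw's axis: under 0.05 Nm loose, a rise of 0.05 to 0.1 at the touch, 0.1 to 0.3 squeezing the gasket, then climbing steeply once home: about 0.35 to 0.5 Nm is firmly tight. With the red pair part way down the cover lies lower, so the black ones touch later.
- ink_tub: ink tub, 90 wide, 75 mm tall, near the box; leave alone. Origin at its underside, as for all bystanders
- squeegee: wooden squeegee 200 x 30 x 30 mm lying near the box; leave alone
- spanner: spanner lying near the box; leave alone
- cup: red cup, 80 wide, 110 mm tall; leave alone
- spray: bottle, 60 wide, 170 mm tall; leave alone
- tape: roll of tape, 110 wide, 45 mm tall, lying flat; leave alone
- spatula: spatula lying flat; leave alone

How it is judged:
By the outcome, as a careful person would: the job done as asked, in the order asked, and still so for the second after the job is handed in, with the robot touching nothing.
It also fails if it takes over 72 s, if anything falls off the work surface, if the arm or the gripper's body presses on something with over 40 N, if the wrist force passes 120 N, or if a joint passes its speed limit or range.

## Robot

A 6-joint arm with a two-finger parallel gripper is mounted at the origin on the work surface. World frame = base frame: x ahead of the robot, y to its left, z up, the work surface at z = 0. Lengths are in mm, angles in rad, forces in N, time in s.
With the tool pointing down it reaches from about 350 to 875 mm from the base axis. Payload 4.2 kg.
Tool frame: the origin (TCP) lies where the fingers leave the gripper's body, on its centre line; the fingertips stand ahead of it and the grasp point (between the pads) lies 54 mm ahead of it (arm.nose_length is the z of the fingertips in the tool frame, in mm); z points along the fingers, x is the direction in which the jaws open and shut, and the axes are right-handed (so a half turn about z gives the same grasp; the last joint's range is limited). The gripper opens to 85 mm and grips with 20 to 120 N. Pads are 22 mm wide; open, the fingers measure 114 mm over their backs; the gripper's body (76 mm by 85 mm) begins 54 mm behind the grasp point. The pads swing forward as they close: fully open they stand 13 mm farther back than shut.
Start: joints at [1.555, 0.385, 0.008, 0, -1.194, -0.259], TCP at [169.565, 601.538, 303.912] pointing down, gripper open.
Joint ranges: [-3.14, 3.14], [-1.21, 2.06], [-1.07, 1.41], [-3.16, 2.05], [-2.99, -0.16], [-3.1, 3.1]. Speed limits (rad/s): [2.79, 2.79, 3.14, 3.14, 3.14, 3.14].

## Interface

Orientations are given as a unit quaternion [x, y, z, w].
In Python, from bench import arm, imaging, job_done gives the robot as it stands.
- The arm moves only by the shell command python3 -m crank 'ROWS' [OPENING]. ROWS is a JSON object of lists of equal length, an entry for each row: "delta_pos": the shift along the tool's x, y, z in m, a list of three; "twist": the turn about the tool's z in rad. In form: {"delta_pos": [[tx, ty, tz], ...], "twist": [twist, ...]}. A call has 1 to 8 rows; each row shifts and turns the commanded pose from where the row before left it, along the tool's axes as they then stand; what a row does not reach is not made up. A row lasts 1/12 s, in which the tool goes at most 41.7 mm and 7.16 degrees, less where a joint would pass 70% of its speed; a pose out of reach is approached as far as the arm can. A call is refused whole if a number of a shift passes 0.0417 or a number of a turn 0.125, either way. A call with a gripper value outside its range is refused whole. OPENING is the opening, from 0 (shut) to 1 (fully open), set as the call begins (- or left out, the last holds). The fingers move at their own pace and stop on an object; the grip force is fixed at half the most. Time passes only in rows, so rows that do not move let the fingers close. It gives the time, the measured TCP pose, the force and the opening at its end, in the units of the state.
- arm.read_state(): the state, without advancing time (a new reading comes with each control period).
- imaging.get_image(name): name is "side" or "top"; returns (picture, depth): 400x640x3 uint8, blue, green, red; 400x640 float32, mm along the optical axis (not along the pixel's ray), 0 where there is no reading.
- imaging.camera_model(name): a dict with "vfov" (degrees; the focal length in pixels is half the picture's height over the tangent of half this angle, whatever the lens; pixels are square), "cx", "cy" (the principal point, pixels), "T" (4x4, takes a point from camera to world coordinates). Camera axes: x right, y up, looking along -z (the intrinsics and any distortion apply to the point x, -y, -z); pixel columns grow to the right and rows downward; lengths in mm; the calibration is good to about 2 mm. A picture is of the moment at which its call begins. camera_model takes no time and is no camera call.
- job_done(): hands the job in, once; it reports no verdict.
The state is a dict: "clock": time; "joints": joint angles; "joint_vel": joint speeds; "joint_efforts": joint torques, N m; "position": TCP position; "ee_rot": TCP orientation; "contact_force": force on the tool from outside, world axes, zero at the start; "wrist_torque": the same for the moment, N m; "gripper_width": finger opening in mm.
Only numpy, scipy, OpenCV 4.12 (cv2) and the standard library are available. Lean on these libraries where they do the work, as an engineer would, in place of code of your own. Each camera call takes 0.05 s, during which the arm holds its last target.

## Working session

There is one attempt and no reset: what is moved stays moved. The work goes in short steps, Python scripts to look and compute and a shell command to move; the robot and the scene stay as the last step left them, time stands still between calls to the robot, and variables do not carry over. Pictures are saved under pics/ and viewed, and the job is handed in when it is done.

```bash
ls; mkdir -p pics; python3 - <<'E'
from bench import arm, imaging
import cv2
print(arm.read_state(), arm.nose_length)
for n in("side","top"):
    im,d=imaging.get_image(n); cv2.imwrite(f"pics/{n}0.png",im)
    import numpy as np; np.savez(f"pics/{n}0.npz",im=im,d=d)
    print(imaging.camera_model(n))
E
```

```text
pics
{'clock': 0.0, 'joints': array([ 1.55458130e+00,  3.85560473e-01,  6.64799048e-03, -5.13488495e-04,
       -1.19397507e+00, -2.58569296e-01]), 'joint_vel': array([-0.00019135, -0.00170234, -0.00012196,  0.00093379,  0.00056807,
        0.00138799]), 'joint_efforts': array([-2.49475042e-04, -3.92285299e+01,  1.88401204e+01,  4.18619111e+00,
       -4.61751537e-03,  4.39745349e-06]), 'position': array([169.46214138, 601.15765425, 302.82555959]), 'ee_rot': array([-6.03521942e-01,  7.97345669e-01, -6.76208703e-04, -8.32461696e-04]), 'contact_force': array([ 0.02692985,  0.92220325, -0.44012183]), 'wrist_torque': array([-0.02891096, -0.02253628, -0.03817767]), 'gripper_width': 85.68700394714773} 72.6
{'vfov': 55.68979144699245, 'cx': 317.91790762427723, 'cy': 198.477840769983, 'T': array([[-9.66018623e-01,  1.95871414e-01, -1.68648776e-01,
         3.74235186e+02],
       [-2.57785767e-01, -6.82576906e-01,  6.83838625e-01,
         7.68600197e+02],
       [ 1.88286786e-02,  7.04076101e-01,  7.09874865e-01,
         8.86918847e+02],
       [ 0.00000000e+00,  0.00000000e+00,  0.00000000e+00,
         1.00000000e+00]])}
{'vfov': 48.08429071125267, 'cx': 316.99073228009746, 'cy': 196.6601631266289, 'T': array([[-6.06986981e-03,  9.80128940e-01, -1.98268548e-01,
         2.34833998e+02],
       [-9.99971028e-01, -5.03854342e-03,  5.70575487e-03,
         8.66599322e+00],
       [ 4.59339079e-03,  1.98297437e-01,  9.80131128e-01,
         1.64196710e+03],
       [ 0.00000000e+00,  0.00000000e+00,  0.00000000e+00,
         1.00000000e+00]])}
```

View pics/side0.png

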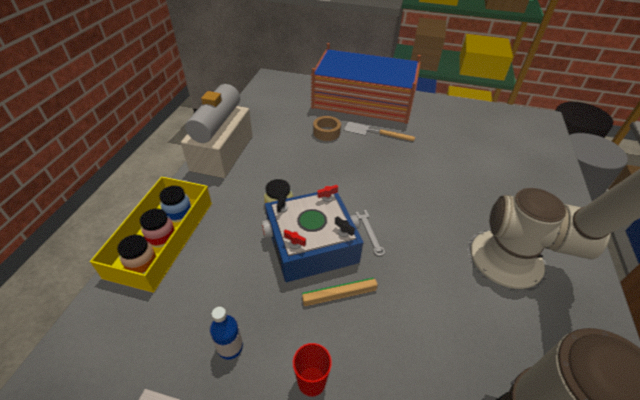

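View pics/top0.png

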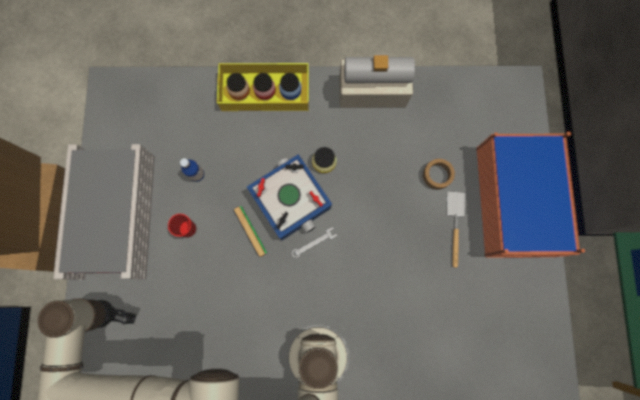

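```bash
python3 - <<'E'
import cv2,numpy as np
t=np.load("pics/top0.npz")["im"]; s=np.load("pics/side0.npz")["im"]
a=cv2.resize(t[130:270,220:360],(560,560),interpolation=cv2.INTER_CUBIC)
b=cv2.resize(s[165:315,240:400],(640,600),interpolation=cv2.INTER_CUBIC)
cv2.imwrite("pics/tz.png",a);cv2.imwrite("pics/sz.png",b)
E
```

```text
(no output)
```

View pics/tz.png

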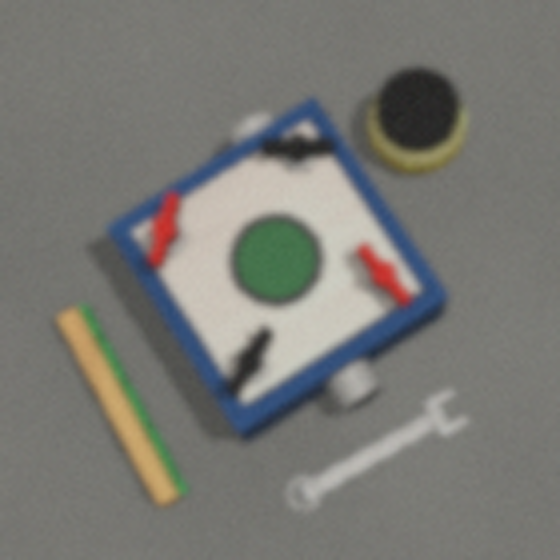

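View pics/sz.png

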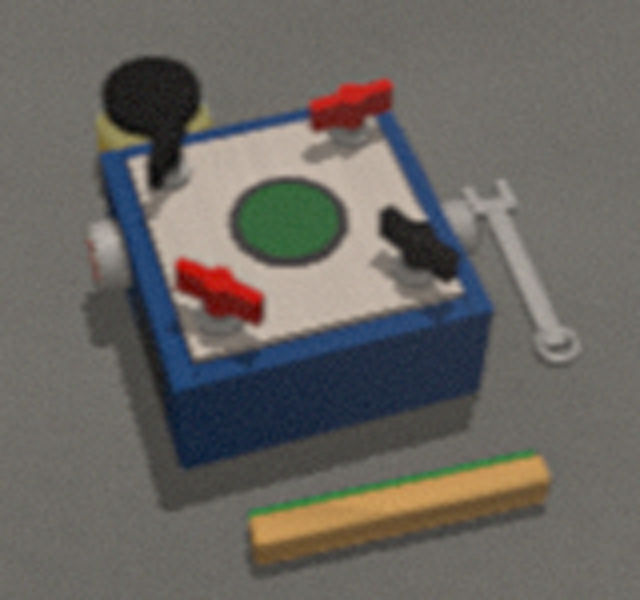

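```bash
cat > h.py <<'E'
import cv2,numpy as np
from bench import arm, imaging
def ray(n,uv):
    m=imaging.camera_model(n); f=200/np.tan(np.radians(m["vfov"])/2)
    uv=np.atleast_2d(uv).astype(float)
    d=np.c_[(uv[:,0]-m["cx"])/f,-(uv[:,1]-m["cy"])/f,-np.ones(len(uv))]
    return m["T"][:3,3], d@m["T"][:3,:3].T
def plane(n,uv,z):
    o,d=ray(n,uv); return o+d*((z-o[2])/d[:,2:3])
def dep(n,uv,D):
    o,d=ray(n,uv); uv=np.atleast_2d(uv).astype(int); return o+d*D[uv[:,1],uv[:,0]][:,None]
def tri(uvt,uvs):
    A=np.zeros((3,3));b=np.zeros(3)
    for n,uv in(("top",uvt),("side",uvs)):
        o,d=ray(n,uv);d=d[0]/np.linalg.norm(d);P=np.eye(3)-np.outer(d,d);A+=P;b+=P@o
    x=np.linalg.solve(A,b); 
    return x
E
python3 - <<'E'
from h import *
out={}
for n,roi in(("top",(220,130,360,270)),("side",(240,165,400,315))):
    z=np.load(f"pics/{n}0.npz");im=z["im"];D=z["d"]
    hsv=cv2.cvtColor(im,cv2.COLOR_BGR2HSV)
    red=(((hsv[...,0]<8)|(hsv[...,0]>172))&(hsv[...,1]>140)&(hsv[...,2]>80)).astype(np.uint8)
    blk=((hsv[...,2]<60)).astype(np.uint8)
    for nm,m in(("red",red),("blk",blk)):
        q=np.zeros_like(m);x0,y0,x1,y1=roi;q[y0:y1,x0:x1]=m[y0:y1,x0:x1]
        k,l,st,c=cv2.connectedComponentsWithStats(q)
        for i in range(1,k):
            if st[i,4]<25: continue
            v,u=np.nonzero(l==i);P=dep(n,np.c_[u,v],D); P=P[P[:,2]>100] if len(P[P[:,2]>100])>10 else P
            Q=plane(n,np.c_[u,v],138.)[:,:2]; w,V=np.linalg.eigh(np.cov(Q.T))
            print(n,nm,st[i],c[i].round(1),"depth med",np.median(P,0).round(1),"plane138",Q.mean(0).round(1),"ang",np.degrees(np.arctan2(V[1,1],V[0,1])).round(1),np.sqrt(w).round(1))
# bench depth check
for n in("top","side"):
    D=np.load(f"pics/{n}0.npz")["d"]
    for uv in ((200,250),(400,300),(450,120),(300,300)): print(n,uv,dep(n,uv,D).round(1))
E
```

```text
top red [257 179   7  17  62] [260.5 187. ] depth med [572.8 193.2 143.1] plane138 [573.8 193.7] ang 167.2 [ 4.  16.4]
top red [310 192  12  14  54] [315.5 198.6] depth med [529.8   5.1 144.5] plane138 [532.4   4.9] ang -141.3 [ 3.5 15.4]
top blk [315 148  19  19 287] [323.9 156.9] depth med [698.7 -26.7  75.9] plane138 [680.4 -25.1] ang 166.7 [16.5 17.5]
top blk [286 165  17   5  47] [293.8 166.5] depth med [645.7  79.  142.8] plane138 [646.2  79.7] ang 90.5 [ 3.5 15.5]
top blk [277 214   9  14  31] [281.2 220.9] depth med [454.9 121.3 143.7] plane138 [456.1 121.5] ang 149.4 [ 2.3 14.3]
side red [318 185  20  12 167] [327.2 190.7] depth med [534.7   9.3 138. ] plane138 [534.8   9.4] ang 51.1 [ 9.2 17.4]
side red [284 230  22  16 189] [294.5 237.3] depth med [573.3 198.1 140.5] plane138 [573.6 196.7] ang 157.7 [ 7.4 17.2]
side blk [266 179  24  33 460] [278.  191.4] depth med [647.1  83.8 140.3] plane138 [668.3  50.5] ang 116.4 [16. 30.]
side blk [336 217  19  18 166] [344.6 226.1] depth med [459.7 126.3 138.8] plane138 [459.4 125.6] ang 143.5 [ 7.2 17.1]
side blk [272 234  20  48 173] [279.6 258.9] depth med [609.7 219.7  55.5] plane138 [588.6 268.8] ang 123.6 [ 3.1 39.7]
side blk [302 269  12   7  27] [307.5 272.6] depth med [533.7 213.7  20.9] plane138 [512.8 289.1] ang -159.6 [4.4 7.3]
top (200, 250) [[370.7 426.2   1.8]]
top (400, 300) [[ 188.7 -295.7   -2.7]]
top (450, 120) [[ 8.675e+02 -5.183e+02 -1.000e-01]]
top (300, 300) [[191.   62.    1.3]]
side (200, 250) [[860.3 208.1  -3.8]]
side (400, 300) [[281.6 215.7  -1.5]]
side (450, 120) [[ 170.3 -692.4   -2.8]]
side (300, 300) [[374.2 768.6 886.9]]
```

```bash
cat >> h.py <<'E'
C=np.array([551.8,99.7])
def scr(k):
    th=np.radians(dict(rl=77.4,rr=257.4,bb=167.4,bt=-12.6)[k]); return C+96.17*np.array([np.cos(th),np.sin(th)])
def st():
    s=arm.read_state(); x,y,z,w=s["ee_rot"]
    ax=np.array([1-2*(y*y+z*z),2*(x*y+z*w)]); zz=[2*(x*z+y*w),2*(y*z-x*w),1-2*(x*x+y*y)]
    a=np.degrees(np.arctan2(ax[1],ax[0]))
    print("t %.2f"%s["clock"],"pos",s["position"].round(1),"jaw %.1f"%a,"zz",np.round(zz,3),"F",s["contact_force"].round(2),"M",s["wrist_torque"].round(3),"w %.1f"%s["gripper_width"],"j1 %.2f j6 %.2f"%(s["joints"][0],s["joints"][5]))
    return s,a
def go(xy,z,jaw):
    s,a=st(); d=np.append(xy,z)-s["position"]; t=np.radians(a)
    dx=d[0]*np.cos(t)+d[1]*np.sin(t); dy=d[0]*np.sin(t)-d[1]*np.cos(t)
    tw=-np.radians((jaw-a+180)%360-180)
    print("tool delta (mm, before twist) x %.1f y %.1f z %.1f twist %.3f"%(dx,dy,-d[2],tw))
E
python3 -m crank '{"delta_pos":[[0.0177,-0.0312,0],[0.0177,-0.0312,0],[0.0177,-0.0312,0],[0.0177,-0.0312,0],[0.0177,-0.0312,0],[0.0177,-0.0312,0],[0.0177,-0.0312,0],[0.0177,-0.0312,0]],"twist":[0,0,0,0,0,0,0,0]}' 1
python3 -m crank '{"delta_pos":[[0.0177,-0.0312,0],[0.0177,-0.0312,0],[0.0177,-0.0312,0],[0.0177,-0.0312,0],[0.0177,-0.0312,0],[0.0177,-0.0312,0],[0.0177,-0.0312,0],[0.0177,-0.0312,0]],"twist":[0,0,0,0,0,0,0,0]}'
python3 -c "
from h import *
go(scr('rl'),210,-103)"
```

```text
clock: 0.77
position: [372.1, 395.9, 303.6]
ee_rot: [-0.604, 0.797, -0.0, -0.0]
contact_force: [0.7, -0.2, -0.2]
gripper_width: 85.3
clock: 1.43
position: [574.0, 191.9, 303.4]
ee_rot: [-0.604, 0.797, 0.0, -0.0]
contact_force: [0.0, 1.3, -0.2]
gripper_width: 85.4
t 1.43 pos [574.  191.9 303.4] jaw -105.8 zz [-0.001 -0.    -1.   ] F [ 0.05  1.32 -0.23] M [ 0.109 -0.009 -0.033] w 85.4 j1 0.59 j6 0.71
tool delta (mm, before twist) x -1.2 y 1.6 z 93.4 twist -0.048
```

```bash

python3 -m crank '{"delta_pos":[[-0.001,0.001,0.02],[0,0,0.02],[0,0,0.02],[0,0,0.01],[0,0,0]],"twist":[-0.048,0,0,0,0]}'
cat >> h.py <<'E'
def snap(n,tag,roi,k=5):
    im,d=imaging.get_image(n); np.savez(f"pics/{n}{tag}.npz",im=im,d=d)
    x0,y0,x1,y1=roi; cv2.imwrite(f"pics/{n}{tag}.png",cv2.resize(im[y0:y1,x0:x1],None,fx=k,fy=k,interpolation=cv2.INTER_CUBIC))
E
python3 -c "
from h import *
go(scr('rl'),193,-103)
snap('side','1',(230,150,390,270));snap('top','1',(220,130,340,250))"
```

```text
clock: 1.85
position: [571.2, 194.0, 230.8]
ee_rot: [-0.622, 0.783, 0.001, -0.003]
contact_force: [-0.1, -0.8, -0.5]
gripper_width: 85.4
t 1.85 pos [571.2 194.  230.8] jaw -103.0 zz [-0.006 -0.003 -1.   ] F [-0.09 -0.83 -0.48] M [-0.046 -0.018  0.005] w 85.4 j1 0.60 j6 0.75
tool delta (mm, before twist) x 0.1 y -1.6 z 37.8 twist -0.000
```

View pics/side1.png

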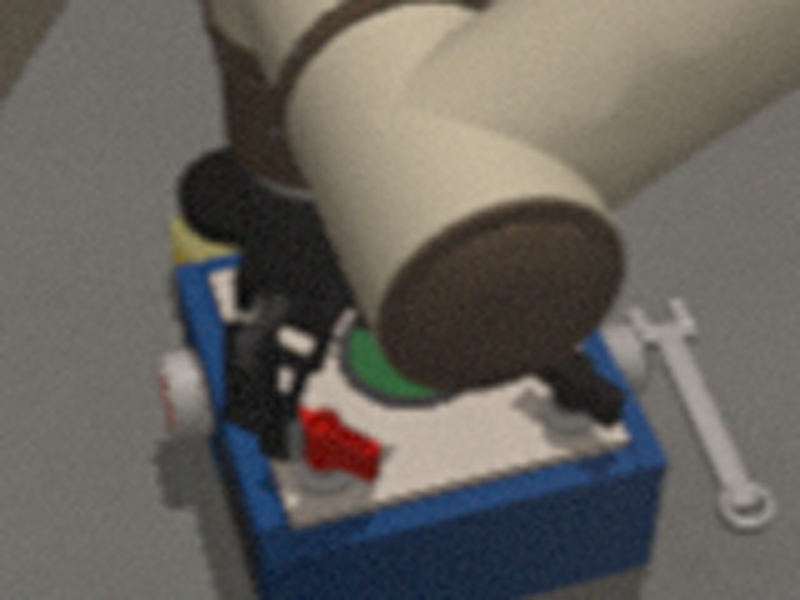

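View pics/top1.png

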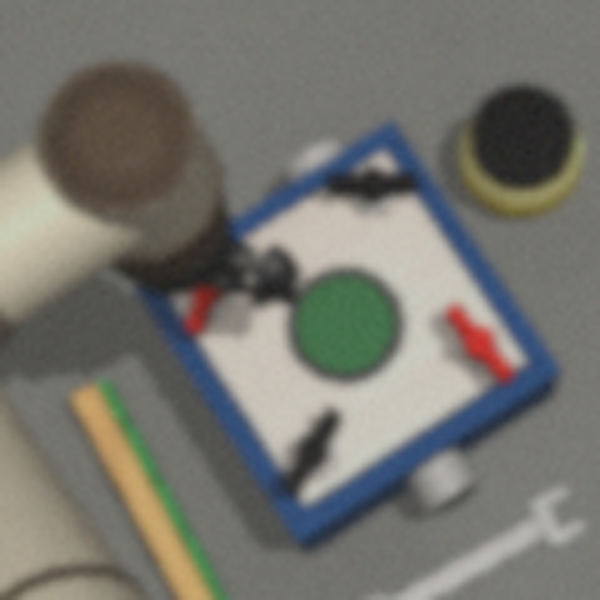

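```bash
cat >> h.py <<'E'
def proj(n,P):
    m=imaging.camera_model(n); f=200/np.tan(np.radians(m["vfov"])/2)
    p=np.linalg.inv(m["T"])@np.append(P,1); return np.array([m["cx"]+f*p[0]/-p[2],m["cy"]-f*p[1]/-p[2]])
E
python3 -c "
from h import *
t=np.radians(77);e=np.array([np.cos(t),np.sin(t),0]);p=np.array([571.2,194,230.8])
for s in(1,-1):
  for L in(20,60):
    q=p+s*50*e-[0,0,L]; a=proj('side',q);b=proj('top',q); print(s,L,((a-[230,150])*5).round(),((b-[220,130])*5).round())
q=np.append(scr('rl'),138);print(((proj('side',q)-[230,150])*5).round(),((proj('top',q)-[220,130])*5).round())
"
```

```text
1 20 [270. 408.] [115. 248.]
1 60 [274. 461.] [124. 262.]
-1 20 [376. 271.] [263. 281.]
-1 60 [376. 325.] [269. 294.]
[326. 432.] [203. 287.]
```

```bash

python3 -m crank '{"delta_pos":[[0,-0.0015,0.013],[0,0,0.013],[0,0,0.012],[0,0,0]],"twist":[0,0,0,0]}'
python3 -c "
from h import *
go(scr('rl'),193,-103)"
python3 -m crank '{"delta_pos":[[0,0,0],[0,0,0],[0,0,0],[0,0,0],[0,0,0],[0,0,0]],"twist":[0,0,0,0,0,0]}' 0
python3 -c "
from h import *
go(scr('rl'),193,-103)"

```

```text
clock: 2.28
position: [573.4, 194.5, 195.1]
ee_rot: [-0.623, 0.783, 0.0, -0.001]
contact_force: [-0.7, -0.0, -0.0]
gripper_width: 85.4
t 2.28 pos [573.4 194.5 195.1] jaw -103.0 zz [-0.002 -0.001 -1.   ] F [-0.74 -0.04 -0.01] M [-0.038  0.043 -0.032] w 85.4 j1 0.59 j6 0.75
tool delta (mm, before twist) x 1.0 y 0.4 z 2.1 twist 0.000
clock: 2.78
position: [573.8, 193.9, 196.4]
ee_rot: [-0.623, 0.782, -0.0, -0.001]
contact_force: [0.3, -17.4, 6.3]
gripper_width: 12.2
t 2.78 pos [573.8 193.9 196.4] jaw -103.0 zz [-0.    -0.001 -1.   ] F [  0.35 -17.4    6.26] M [-5.288  0.131 -0.155] w 12.2 j1 0.59 j6 0.75
tool delta (mm, before twist) x 0.6 y 1.0 z 3.4 twist 0.000
```

```bash

python3 -m crank '{"delta_pos":[[0.0006,0,0],[0,0,0],[0,0,0]],"twist":[0,0,0]}' >/dev/null
python3 -c "
from h import *
st()"
for i in 1 2 ; do :; done
python3 -m crank '{"delta_pos":[[0,0,0.0001],[0,0,0.0001]],"twist":[0.025,0.025]}' >/dev/null;python3 -c "
from h import *
st()"
python3 -m crank '{"delta_pos":[[0,0,0.0001],[0,0,0.0001]],"twist":[0.025,0.025]}' >/dev/null;python3 -c "
from h import *
st()"
```

```text
t 3.03 pos [573.8 193.2 196.7] jaw -103.0 zz [ 0.    -0.001 -1.   ] F [-0.98 -3.38  6.75] M [-1.008  0.438  0.043] w 10.7 j1 0.59 j6 0.75
t 3.20 pos [573.8 193.3 196.5] jaw -105.9 zz [ 0.    -0.001 -1.   ] F [-0.57 -4.35  6.19] M [-0.9    0.51  -0.064] w 10.4 j1 0.59 j6 0.70
t 3.37 pos [573.8 193.4 196.4] jaw -108.8 zz [ 0.    -0.001 -1.   ] F [-1.49 -4.38  5.84] M [-0.854  0.478  0.001] w 10.7 j1 0.59 j6 0.65
```

```bash
cat >> h.py <<'E'
def rd(n=3):
    R=[]
    for i in range(n):
        imaging.get_image("side"); s=arm.read_state(); x,y,z,w=s["ee_rot"]
        R.append(np.r_[s["clock"],s["position"],np.degrees(np.arctan2(2*(x*y+z*w),1-2*(y*y+z*z))),s["contact_force"],s["wrist_torque"][2],s["gripper_width"]])
    R=np.array(R); m=R.mean(0); m[0]=R[-1,0]
    print("t %.2f pos %.1f %.1f %.1f jaw %.2f F %.1f %.1f %.1f Mz %.3f w %.1f"%tuple(m),"sd %.3f"%R[:,8].std())
    open("log.txt","a").write(" ".join("%.4f"%v for v in m)+"\n")
E
cat > r.py <<'E'
from h import *
rd()
E
python3 r.py
python3 -m crank '{"delta_pos":[[0.0001,0,0.0002]],"twist":[0.05]}' >/dev/null;python3 r.py
python3 -m crank '{"delta_pos":[[0,0,0.0002]],"twist":[0.05]}' >/dev/null;python3 r.py
python3 -m crank '{"delta_pos":[[0,0,0.0002]],"twist":[0.05]}' >/dev/null;python3 r.py
python3 -m crank '{"delta_pos":[[0,0,0.0001]],"twist":[0.05]}' >/dev/null;python3 r.py
```

```text
t 3.52 pos 573.9 193.4 196.4 jaw -108.78 F -1.6 -2.7 5.7 Mz -0.083 w 10.6 sd 0.025
t 3.75 pos 573.9 193.4 196.2 jaw -111.69 F -1.4 -3.2 5.6 Mz -0.078 w 10.7 sd 0.036
t 3.98 pos 573.9 193.5 196.1 jaw -114.55 F -1.9 -2.2 5.9 Mz -0.088 w 10.5 sd 0.026
t 4.22 pos 574.0 193.6 195.9 jaw -117.41 F -1.5 -2.6 6.0 Mz -0.090 w 10.7 sd 0.044
t 4.45 pos 574.0 193.7 195.7 jaw -120.27 F -1.8 -2.1 5.6 Mz -0.081 w 10.8 sd 0.020
```

```bash

python3 -m crank '{"delta_pos":[[0.0001,0,0.0002]],"twist":[0.05]}' >/dev/null;python3 r.py
python3 -m crank '{"delta_pos":[[0,0,0.0001]],"twist":[0.05]}' >/dev/null;python3 r.py
python3 -m crank '{"delta_pos":[[0,0,0.0002]],"twist":[0.05]}' >/dev/null;python3 r.py
python3 -m crank '{"delta_pos":[[0,0,0.0001]],"twist":[0.05]}' >/dev/null;python3 r.py
```

```text
t 4.68 pos 574.0 193.7 195.7 jaw -123.12 F -1.0 -1.7 5.5 Mz -0.087 w 10.7 sd 0.032
t 4.92 pos 574.1 193.8 195.6 jaw -125.98 F -1.5 -1.4 6.1 Mz -0.026 w 10.4 sd 0.059
t 5.15 pos 574.1 193.9 195.4 jaw -128.83 F -1.0 -0.7 5.7 Mz 0.037 w 10.8 sd 0.050
t 5.38 pos 574.2 194.0 195.3 jaw -131.69 F -1.2 -0.9 5.3 Mz 0.014 w 10.4 sd 0.064
```

```bash

python3 -m crank '{"delta_pos":[[0,0,0.0002]],"twist":[0.05]}' >/dev/null;python3 r.py
python3 -m crank '{"delta_pos":[[0,0,0.0002]],"twist":[0.05]}' >/dev/null;python3 r.py
python3 -m crank '{"delta_pos":[[0,0,0.0002],[0,0,0.0001]],"twist":[0.05,0.05]}' >/dev/null;python3 r.py
python3 -m crank '{"delta_pos":[[0,0,0.0002],[0,0,0.0001]],"twist":[0.05,0.05]}' >/dev/null;python3 r.py
```

```text
t 5.62 pos 574.3 194.1 195.2 jaw -134.55 F -1.6 -1.0 5.8 Mz 0.018 w 10.7 sd 0.033
t 5.85 pos 574.3 194.1 195.0 jaw -137.41 F -1.4 -1.0 5.6 Mz 0.082 w 10.5 sd 0.040
t 6.17 pos 574.5 194.3 194.7 jaw -143.14 F -0.6 -0.4 5.3 Mz 0.050 w 10.7 sd 0.051
t 6.48 pos 574.6 194.4 194.4 jaw -148.84 F -0.3 -0.1 5.5 Mz 0.074 w 10.6 sd 0.025
```

```bash

python3 -m crank '{"delta_pos":[[0,0,0.0002],[0,0,0.0001]],"twist":[0.055,0.055]}' >/dev/null;python3 r.py
python3 -m crank '{"delta_pos":[[0,0,0],[0,0,0],[0,0,0],[0,0,0]],"twist":[0,0,0,0]}' 1
python3 -m crank '{"delta_pos":[[0,0,-0.012],[0,0,-0.02],[0,0,-0.018]],"twist":[0,0,0]}'
python3 -c "
from h import *
go(scr('rr'),245,-50)"
```

```text
t 6.80 pos 574.8 194.4 194.1 jaw -155.11 F 0.5 0.1 5.5 Mz 0.094 w 10.5 sd 0.050
clock: 7.13
position: [573.4, 193.6, 192.2]
ee_rot: [-0.215, 0.977, -0.0, -0.001]
contact_force: [0.7, 0.1, 0.0]
gripper_width: 59.0
clock: 7.38
position: [573.5, 193.5, 242.7]
ee_rot: [-0.215, 0.977, -0.0, -0.001]
contact_force: [-0.0, 0.2, 0.3]
gripper_width: 85.6
t 7.38 pos [573.5 193.5 242.7] jaw -155.1 zz [-0.002 -0.001 -1.   ] F [-0.02  0.18  0.3 ] M [-0.015 -0.063 -0.01 ] w 85.6 j1 0.59 j6 -0.16
tool delta (mm, before twist) x 117.6 y -152.2 z -2.3 twist -1.835
```

```bash

python3 -m crank '{"delta_pos":[[0.0196,-0.0254,0],[0.0196,-0.0254,0],[0.0196,-0.0254,0],[0.0196,-0.0254,0],[0.0196,-0.0254,0],[0.0196,-0.0254,0]],"twist":[0,0,0,0,0,0]}' >/dev/null
python3 -m crank '{"delta_pos":[[0,0,0],[0,0,0],[0,0,0],[0,0,0],[0,0,0],[0,0,0],[0,0,0],[0,0,0]],"twist":[0.12,0.12,0.12,0.12,0.12,0.12,0.12,0.12]}' >/dev/null
python3 -m crank '{"delta_pos":[[0,0,0],[0,0,0],[0,0,0],[0,0,0]],"twist":[0.12,0.12,0.107,0]}' >/dev/null
python3 -c "
from h import *
go(scr('rr'),192,130)
snap('side','2',(230,150,390,270))"
```

```text
t 8.88 pos [531.    5.9 242.6] jaw 129.9 zz [-0.001  0.    -1.   ] F [-0.47 -0.1   0.09] M [-0.037  0.005  0.005] w 85.5 j1 0.32 j6 -1.19
tool delta (mm, before twist) x 0.1 y -0.1 z 50.6 twist -0.002
```

View pics/side2.png

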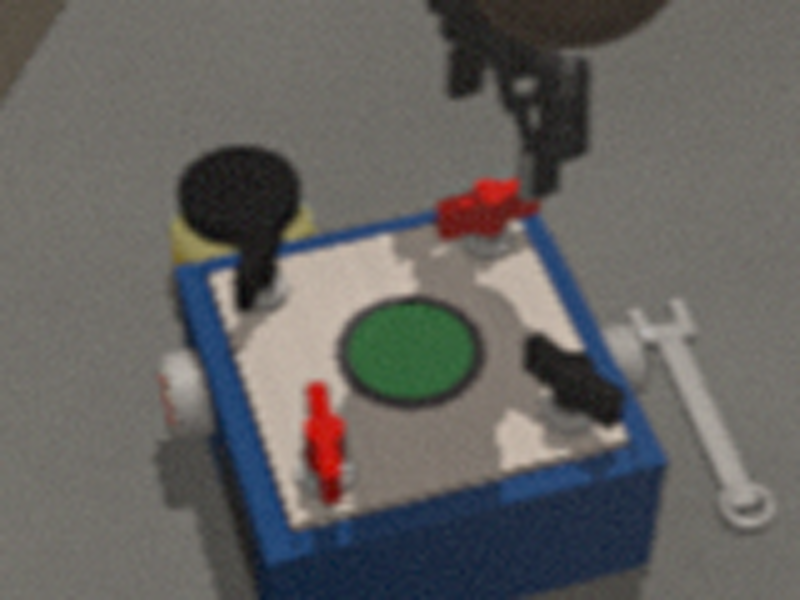

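```bash

python3 -m crank '{"delta_pos":[[-0.0005,0.0008,0.017],[0,0,0.017],[0,0,0.015],[0,0,0]],"twist":[0,0,0,0]}'>/dev/null
python3 -m crank '{"delta_pos":[[0,0,0],[0,0,0],[0,0,0],[0,0,0],[0,0,0],[0,0,0]],"twist":[0,0,0,0,0,0]}' 0 >/dev/null
python3 -c "
from h import *
go(scr('rr'),193,130);rd()"

```

```text
t 9.77 pos [533.8   4.8 195.1] jaw 130.1 zz [ 0.005 -0.003 -1.   ] F [ 17.73 -29.37 -13.38] M [-8.295 -4.606 -0.104] w 12.4 j1 0.31 j6 -1.19
tool delta (mm, before twist) x 2.7 y -1.6 z 2.1 twist 0.002
t 9.92 pos 534.2 4.0 195.1 jaw 130.06 F 7.2 -12.0 -1.5 Mz -0.007 w 10.5 sd 0.020
```

```bash

python3 -m crank '{"delta_pos":[[-0.0015,0,0],[0,0,0]],"twist":[0,0]}'>/dev/null; python3 r.py

```

```text
t 10.23 pos 534.4 3.7 195.1 jaw 130.01 F 4.1 -6.6 0.8 Mz 0.005 w 10.6 sd 0.030
```

```bash

python3 -m crank '{"delta_pos":[[-0.0015,0,0],[0,0,0]],"twist":[0,0]}'>/dev/null; python3 r.py
python3 -m crank '{"delta_pos":[[0,0,0.0002]],"twist":[0.05]}' >/dev/null;python3 r.py
python3 -m crank '{"delta_pos":[[0,0,0.0001]],"twist":[0.05]}' >/dev/null;python3 r.py

```

```text
t 10.55 pos 534.6 3.5 195.1 jaw 130.01 F 0.7 -3.2 5.7 Mz -0.009 w 10.7 sd 0.018
t 10.78 pos 534.6 3.6 194.9 jaw 127.05 F 0.4 -2.6 5.9 Mz -0.049 w 10.6 sd 0.008
t 11.02 pos 534.6 3.7 194.8 jaw 124.19 F 0.1 -2.5 5.7 Mz -0.068 w 10.5 sd 0.058
```

```bash

python3 -m crank '{"delta_pos":[[0,0,0.0002]],"twist":[0.05]}' >/dev/null;python3 r.py
python3 -m crank '{"delta_pos":[[0,0,0.0001]],"twist":[0.05]}' >/dev/null;python3 r.py
python3 -m crank '{"delta_pos":[[0,0,0.0002]],"twist":[0.05]}' >/dev/null;python3 r.py
python3 -m crank '{"delta_pos":[[0,0,0.0001]],"twist":[0.05]}' >/dev/null;python3 r.py

```

```text
t 11.25 pos 534.5 3.7 194.6 jaw 121.33 F -0.2 -1.9 6.0 Mz -0.070 w 10.6 sd 0.018
t 11.48 pos 534.5 3.8 194.5 jaw 118.46 F -0.3 -1.6 5.6 Mz -0.061 w 10.6 sd 0.028
t 11.72 pos 534.5 3.8 194.3 jaw 115.60 F 0.1 -1.4 6.0 Mz -0.051 w 10.5 sd 0.026
t 11.95 pos 534.5 3.9 194.2 jaw 112.73 F -0.4 -1.2 6.4 Mz -0.046 w 10.6 sd 0.032
```

```bash

python3 -m crank '{"delta_pos":[[0,0,0.0002]],"twist":[0.05]}' >/dev/null;python3 r.py
python3 -m crank '{"delta_pos":[[0,0,0.0001]],"twist":[0.05]}' >/dev/null;python3 r.py
python3 -m crank '{"delta_pos":[[0,0,0.0002]],"twist":[0.05]}' >/dev/null;python3 r.py

```

```text
t 12.18 pos 534.4 3.9 194.0 jaw 109.87 F -0.2 -0.9 6.0 Mz -0.029 w 10.6 sd 0.011
t 12.42 pos 534.4 4.0 193.9 jaw 107.01 F -1.1 -0.6 6.4 Mz -0.025 w 10.8 sd 0.066
t 12.65 pos 534.4 4.1 193.8 jaw 104.16 F -0.9 -0.6 7.1 Mz 0.009 w 10.6 sd 0.057
```

```bash

python3 -m crank '{"delta_pos":[[0,0,0.0002]],"twist":[0.05]}' >/dev/null;python3 r.py
python3 -m crank '{"delta_pos":[[0,0,0.0001]],"twist":[0.05]}' >/dev/null;python3 r.py; python3 r.py

```

```text
t 12.88 pos 534.4 4.1 193.6 jaw 101.29 F -1.4 -0.1 7.4 Mz 0.009 w 10.5 sd 0.062
t 13.12 pos 534.4 4.2 193.5 jaw 98.43 F -1.5 0.1 6.8 Mz 0.002 w 10.6 sd 0.058
t 13.27 pos 534.4 4.2 193.5 jaw 98.50 F -1.5 0.4 6.2 Mz -0.028 w 10.5 sd 0.014
```

```bash
python3 - <<'E'
from h import *
z=np.load("pics/top0.npz");D=z["d"]
vv,uu=np.mgrid[130:270,220:360]; P=dep("top",np.c_[uu.ravel(),vv.ravel()],D)
th=np.radians(32.4);R=np.array([[np.cos(th),np.sin(th)],[-np.sin(th),np.cos(th)]])
L=(P[:,:2]-C)@R.T
r=np.hypot(*L.T)
k=(np.abs(L).max(1)<84)&(r>38)
for s in((68,68),(-68,-68),(-68,68),(68,-68)): k&=np.hypot(L[:,0]-s[0],L[:,1]-s[1])>42
A=np.c_[L,np.ones(len(L))]
c,res,_,_=np.linalg.lstsq(A[k],P[k,2],rcond=None); e=P[k,2]-A[k]@c
print(c,k.sum(),e.std())
for nm,s in(("ra",(68,68)),("rb",(-68,-68)),("ba",(-68,68)),("bb",(68,-68))):
    q=np.hypot(L[:,0]-s[0],L[:,1]-s[1])<30
    h=P[q,2]-A[q]@c; h=h[h>36]; print(nm,len(h),np.sort(h).round(1)[-30:], np.median(h).round(2),h.mean().round(2))
E
```

```text
[ 2.13486943e-03 -2.20881634e-04  1.02281290e+02] 932 3.423846326846213
ra 65 [41.4 41.4 41.8 41.9 42.1 42.3 42.6 42.8 42.8 43.1 43.3 43.8 43.9 44.
 44.2 44.6 44.9 45.1 45.3 45.7 45.7 46.  46.1 46.3 46.6 47.2 47.3 48.
 48.6 49.2] 41.21 41.92
rb 69 [43.3 43.6 43.7 43.7 43.8 43.9 44.1 44.3 44.5 44.7 45.1 45.2 45.2 45.2
 45.6 45.7 46.  46.  46.1 46.2 46.5 47.  47.  47.6 48.4 48.6 48.7 49.1
 49.4 51.9] 42.87 42.86
ba 69 [41.6 41.6 41.7 41.8 41.9 42.  42.1 42.3 42.4 42.6 42.7 42.7 42.8 43.2
 43.3 43.4 43.5 43.5 43.6 44.7 45.3 45.3 45.6 45.8 45.8 46.2 46.7 46.9
 47.3 47.6] 41.15 41.09
bb 71 [41.2 41.4 41.4 41.5 41.6 41.6 41.7 41.7 41.8 41.8 41.8 41.8 42.1 42.1
 42.8 42.9 43.  43.1 43.2 43.2 43.3 43.6 44.  44.2 44.2 44.6 44.7 44.7
 45.9 48.2] 40.69 40.68
```

```bash

python3 -m crank '{"delta_pos":[[0,0,0.0002]],"twist":[0.05]}' >/dev/null;python3 r.py
python3 -m crank '{"delta_pos":[[0,0,0.0001]],"twist":[0.05]}' >/dev/null;python3 r.py
python3 -m crank '{"delta_pos":[[0,0,0.0002]],"twist":[0.05]}' >/dev/null;python3 r.py
python3 -m crank '{"delta_pos":[[0,0,0.0001]],"twist":[0.05]}' >/dev/null;python3 r.py

```

```text
t 13.50 pos 534.4 4.3 193.3 jaw 95.57 F -2.0 0.5 7.4 Mz 0.017 w 10.7 sd 0.046
t 13.73 pos 534.4 4.3 193.2 jaw 92.70 F -1.6 0.5 7.3 Mz -0.003 w 10.7 sd 0.114
t 13.97 pos 534.4 4.4 193.0 jaw 89.84 F -2.0 0.9 7.3 Mz 0.014 w 10.9 sd 0.055
t 14.20 pos 534.4 4.4 192.9 jaw 86.98 F -1.8 0.8 7.4 Mz 0.023 w 10.5 sd 0.084
```

```bash
python3 - <<'E'
import numpy as np
d=np.loadtxt("log.txt"); 
for nm,q in(("a",d[d[:,4]<-100]),("b",d[(d[:,4]>0)&(d[:,4]<128)])):
    t=-np.radians(q[:,4]);t-=t[0];M=q[:,8];out=[]
    for x0 in np.arange(0.05,0.8,0.02):
        for rmp in (0.01,0.06,0.12):
            u=np.clip((t-x0)/rmp,0,1); g=np.clip(t-x0,0,None)
            A=np.c_[np.ones_like(t),u]; y=M-0.15*g
            c,*_=np.linalg.lstsq(A,y,rcond=None); e=((y-A@c)**2).sum()
            out.append((e,x0,rmp,c.round(3)))
    out.sort(key=lambda o:o[0])
    for o in out[:6]: print(nm,"%.5f"%o[0],"jaw %.1f"%(q[0,4]-np.degrees(o[1])),o[2:])
E
```

```text
a 0.00246 jaw -124.2 (0.06, array([-0.084,  0.096]))
a 0.00283 jaw -122.0 (0.12, array([-0.087,  0.092]))
a 0.00308 jaw -123.1 (0.06, array([-0.085,  0.091]))
a 0.00319 jaw -123.1 (0.12, array([-0.083,  0.094]))
a 0.00390 jaw -125.4 (0.06, array([-0.08 ,  0.095]))
a 0.00397 jaw -124.2 (0.01, array([-0.085,  0.091]))
b 0.00249 jaw 117.3 (0.12, array([-0.061,  0.011]))
b 0.00250 jaw 118.5 (0.12, array([-0.062,  0.008]))
b 0.00252 jaw 117.3 (0.06, array([-0.062,  0.01 ]))
b 0.00252 jaw 116.2 (0.12, array([-0.06 ,  0.013]))
b 0.00252 jaw 118.5 (0.06, array([-0.062,  0.007]))
b 0.00252 jaw 119.6 (0.12, array([-0.063,  0.006]))
```

```bash

python3 -m crank '{"delta_pos":[[0,0,0.0002]],"twist":[0.06]}' >/dev/null;python3 r.py
python3 -m crank '{"delta_pos":[[0,0,0.0002]],"twist":[0.06]}' >/dev/null;python3 r.py
python3 -m crank '{"delta_pos":[[0,0,0.0002]],"twist":[0.06]}' >/dev/null;python3 r.py;python3 r.py

```

```text
t 14.43 pos 534.4 4.5 192.7 jaw 83.53 F -1.8 1.4 7.3 Mz 0.016 w 10.6 sd 0.061
t 14.67 pos 534.4 4.6 192.5 jaw 80.09 F -1.8 1.6 7.5 Mz 0.086 w 10.5 sd 0.045
t 14.90 pos 534.5 4.6 192.4 jaw 76.66 F -2.1 2.1 7.0 Mz 0.100 w 10.7 sd 0.050
t 15.05 pos 534.5 4.6 192.4 jaw 76.74 F -1.8 1.7 7.4 Mz 0.020 w 10.6 sd 0.025
```

```bash

python3 -m crank '{"delta_pos":[[0,0,0],[0,0,0],[0,0,0],[0,0,0]],"twist":[0,0,0,0]}' 1 >/dev/null
python3 -m crank '{"delta_pos":[[0,0,-0.012],[0,0,-0.02],[0,0,-0.028],[0,0,-0.04],[0,0,-0.02],[0,0,0]],"twist":[0,0,0,0,0,0]}'
cat > cov.py <<'E'
from h import *
import sys
n=sys.argv[1];N=int(sys.argv[2])
Ds=[];ims=[]
for i in range(N):
    im,d=imaging.get_image(n);Ds.append(d);ims.append(im)
D1=np.mean(Ds,0);ok1=np.min(Ds,0)>0;D1[~ok1]=0
im1=np.mean(ims,0).astype(np.uint8); cv2.imwrite("pics/cov_%s_%s.png"%(n,sys.argv[3]),cv2.resize(im1[150:280,230:400],None,fx=4,fy=4,interpolation=cv2.INTER_CUBIC))
z=np.load(f"pics/{n}0.npz");D0=z["d"];im0=z["im"]
np.savez(f"pics/cov_{n}_{sys.argv[3]}.npz",d=D1)
vv,uu=np.mgrid[150:290,220:400];uv=np.c_[uu.ravel(),vv.ravel()]
C2=np.array([554.0,99.3]);th=np.radians(32.6);R=np.array([[np.cos(th),np.sin(th)],[-np.sin(th),np.cos(th)]])
def fit(D,im):
    P=dep(n,uv,D);L=(P[:,:2]-C2)@R.T
    v=D[uv[:,1],uv[:,0]]>0
    b=im[uv[:,1],uv[:,0]].astype(int)
    k=v&(np.abs(L).max(1)<86)&(np.hypot(*L.T)>36)&(np.abs(P[:,2]-100)<9)
    for s in((68,68),(-68,-68),(-68,68),(68,-68)): k&=np.hypot(L[:,0]-s[0],L[:,1]-s[1])>24
    w=b.min(1)>70; k&=w
    A=np.c_[L,np.ones(len(L))]
    c,*_=np.linalg.lstsq(A[k],P[k,2],rcond=None); e=P[k,2]-A[k]@c
    k2=np.where(k)[0][np.abs(e)<2.5*e.std()]
    c,*_=np.linalg.lstsq(A[k2],P[k2,2],rcond=None); e=P[k2,2]-A[k2]@c
    rim=v&(np.abs(L).max(1)>95)&(np.abs(L).max(1)<107)&(b[:,0]>b[:,2]+40)&(np.abs(P[:,2]-96)<9)
    return c,len(k2),e.std(),P[rim,2].mean(),rim.sum()
r0=fit(D0,im0);r1=fit(D1,im1);print(r0);print(r1)
dc=r1[0]-r0[0]-[0,0,0]; dr=r1[3]-r0[3]
for nm,s in(("ra",(68,68)),("rb",(-68,-68)),("ba",(-68,68)),("bb",(68,-68)),("mid",(0,0))): print(nm,"dz %.2f"%(dc@[s[0],s[1],1]))
print("rim dz %.2f"%dr,"tilt deg %.2f"%np.degrees(np.hypot(dc[0],dc[1])))
E
python3 cov.py side 10 a
```

```text
clock: 15.88
position: [536.0, 3.9, 316.5]
ee_rot: [0.784, 0.621, 0.005, 0.003]
contact_force: [0.7, -0.1, 0.1]
gripper_width: 85.3
(array([1.76765230e-03, 7.32014204e-04, 1.00418731e+02]), 1574, np.float64(1.4358588495485667), np.float64(94.87135416504199), np.int64(782))
(array([-8.56682020e-04, -4.07716721e-04,  9.90079431e+01]), 1534, np.float64(0.46505298197038086), np.float64(94.95689659629568), np.int64(765))
ra dz -1.67
rb dz -1.15
ba dz -1.31
bb dz -1.51
mid dz -1.41
rim dz 0.09 tilt deg 0.16
```

View pics/cov_side_a.png

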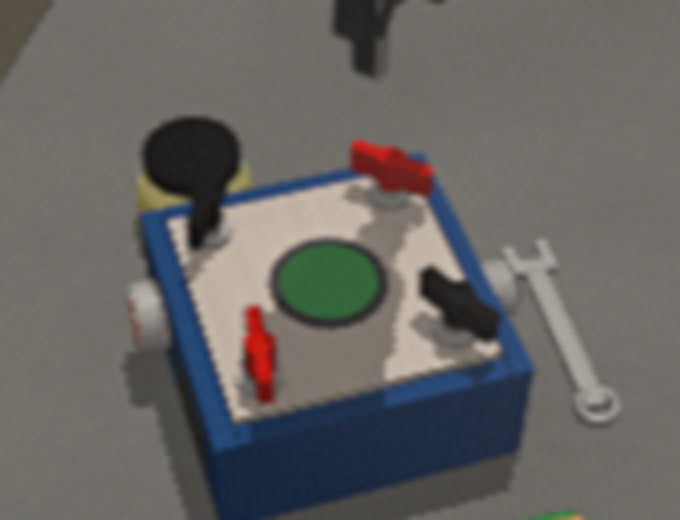

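```bash

python3 -m crank '{"delta_pos":[[0.0003,-0.0015,0.04],[0,0,0.04],[0,0,0.03],[0,0,0.014],[0,0,0]],"twist":[0,0,0,0,0]}'
python3 -m crank '{"delta_pos":[[0,0,0],[0,0,0],[0,0,0],[0,0,0],[0,0,0],[0,0,0]],"twist":[0,0,0,0,0,0]}' 0 >/dev/null
python3 r.py
python3 -m crank '{"delta_pos":[[0,0,0.0002]],"twist":[0.055]}' >/dev/null;python3 r.py
python3 -m crank '{"delta_pos":[[0,0,0.0002]],"twist":[0.055]}' >/dev/null;python3 r.py

```

```text
clock: 16.8
position: [530.4, 3.9, 182.9]
ee_rot: [0.784, 0.62, -0.004, -0.002]
contact_force: [0.6, 0.1, -0.3]
gripper_width: 85.7
t 17.45 pos 533.0 4.8 188.1 jaw 76.73 F -1.5 2.7 5.0 Mz 0.061 w 10.9 sd 0.022
t 17.68 pos 533.0 5.0 187.9 jaw 73.51 F -2.0 3.4 6.3 Mz 0.092 w 11.0 sd 0.063
t 17.92 pos 533.1 5.1 187.7 jaw 70.37 F -1.9 4.6 6.4 Mz 0.097 w 10.9 sd 0.070
```

```bash

python3 -m crank '{"delta_pos":[[0,0,0],[0,0,0],[0,0,0],[0,0,0]],"twist":[0,0,0,0]}' 1 >/dev/null
python3 -m crank '{"delta_pos":[[0,0,-0.012],[0,0,-0.02],[0,0,-0.028],[0,0,-0.02],[0,0,0],[0,0,0]],"twist":[0,0,0,0,0,0]}' >/dev/null
python3 cov.py side 8 b
python3 -c "
from h import *
D=np.load('pics/cov_side_b.npz')['d']
go(np.array([647.8,77]),250,180)"
```

```text
(array([1.76765230e-03, 7.32014204e-04, 1.00418731e+02]), 1574, np.float64(1.4358588495485667), np.float64(94.87135416504199), np.int64(782))
(array([6.19367352e-04, 6.41250218e-04, 9.88351757e+01]), 1546, np.float64(0.5211328254829138), np.float64(94.99217061921738), np.int64(780))
ra dz -1.67
rb dz -1.50
ba dz -1.51
bb dz -1.66
mid dz -1.58
rim dz 0.12 tilt deg 0.07
t 19.15 pos [532.5   4.3 265.9] jaw 70.4 zz [-0.001 -0.    -1.   ] F [ 0.66  0.12 -0.56] M [-0.042 -0.048  0.041] w 85.6 j1 0.31 j6 -2.23
tool delta (mm, before twist) x 107.2 y 84.3 z 15.9 twist -1.913
```

```bash

python3 -m crank '{"delta_pos":[[0.0219,0.0169,0.004],[0.0219,0.0169,0.004],[0.0219,0.0169,0.004],[0.0219,0.0169,0.004],[0.0219,0.0169,0]],"twist":[0,0,0,0,0]}' >/dev/null
python3 -m crank '{"delta_pos":[[0,0,0],[0,0,0],[0,0,0],[0,0,0],[0,0,0],[0,0,0],[0,0,0],[0,0,0]],"twist":[-0.12,-0.12,-0.12,-0.12,-0.12,-0.12,-0.12,-0.12]}' >/dev/null
python3 -m crank '{"delta_pos":[[0,0,0],[0,0,0],[0,0,0],[0,0,0],[0,0,0],[0,0,0],[0,0,0],[0,0,0]],"twist":[-0.12,-0.12,-0.12,-0.12,-0.12,-0.12,-0.12,-0.12]}' >/dev/null
python3 -c "
from h import *
go(np.array([648.7,79.2]),192,180.5)"
```

```text
t 20.90 pos [648.9  79.2 250. ] jaw -179.3 zz [-0.001 -0.    -1.   ] F [ 0.33  0.34 -0.38] M [-0.002 -0.012  0.044] w 85.7 j1 0.37 j6 -0.36
tool delta (mm, before twist) x 0.2 y 0.0 z 58.0 twist 0.004
```

```bash

python3 -m crank '{"delta_pos":[[0,0,0.022],[0,0,0.02],[0,0,0.016],[0,0,0],[0,0,0]],"twist":[0,0,0,0,0]}' >/dev/null
python3 -c "
from h import *
st()"
python3 -m crank '{"delta_pos":[[0,0,0],[0,0,0],[0,0,0],[0,0,0],[0,0,0],[0,0,0]],"twist":[0,0,0,0,0,0]}' 0 >/dev/null
python3 r.py
```

```text
t 21.32 pos [648.7  79.  191.6] jaw -179.6 zz [-0.002 -0.001 -1.   ] F [ 0.71 -0.31  1.04] M [-0.015 -0.049  0.016] w 85.7 j1 0.37 j6 -0.36
t 21.97 pos 649.8 79.2 193.3 jaw -179.58 F 2.2 -0.2 0.4 Mz 0.023 w 10.8 sd 0.018
```

```bash

python3 -m crank '{"delta_pos":[[-0.0005,0,0.0002],[0,0,0.0001],[0,0,0.0002],[0,0,0.0002]],"twist":[0.05,0.05,0.05,0.05]}' >/dev/null; python3 r.py
python3 -m crank '{"delta_pos":[[0,0,0.0002],[0,0,0.0001],[0,0,0.0002],[0,0,0.0002]],"twist":[0.05,0.05,0.05,0.05]}' >/dev/null; python3 r.py
python3 -m crank '{"delta_pos":[[0,0,0.0002],[0,0,0.0001],[0,0,0.0002],[0,0,0.0002]],"twist":[0.05,0.05,0.05,0.05]}' >/dev/null; python3 r.py
```

```text
t 22.45 pos 650.0 79.2 192.7 jaw 168.90 F 1.8 -0.2 2.5 Mz -0.062 w 10.7 sd 0.022
t 22.93 pos 650.1 79.2 192.0 jaw 157.50 F 2.3 -0.7 3.0 Mz -0.064 w 10.6 sd 0.009
t 23.42 pos 650.2 79.1 191.3 jaw 146.07 F 3.0 -1.4 3.8 Mz -0.050 w 10.9 sd 0.003
```

```bash

python3 -m crank '{"delta_pos":[[-0.0008,0,0.0002],[0,0,0.0001]],"twist":[0.05,0.05]}' >/dev/null; python3 r.py
python3 -m crank '{"delta_pos":[[0,0,0.0002],[0,0,0.0002]],"twist":[0.05,0.05]}' >/dev/null; python3 r.py
python3 -m crank '{"delta_pos":[[0,0,0.0002],[0,0,0.0001]],"twist":[0.05,0.05]}' >/dev/null; python3 r.py
python3 -m crank '{"delta_pos":[[0,0,0.0002],[0,0,0.0002]],"twist":[0.05,0.05]}' >/dev/null; python3 r.py
```

```text
t 23.73 pos 650.4 79.0 191.1 jaw 140.34 F 1.6 0.1 5.8 Mz -0.052 w 10.6 sd 0.030
t 24.05 pos 650.5 79.0 190.9 jaw 134.62 F 1.8 -0.6 5.7 Mz -0.013 w 10.7 sd 0.025
t 24.37 pos 650.5 78.9 190.6 jaw 128.91 F 2.2 -0.7 5.9 Mz 0.019 w 10.6 sd 0.034
t 24.68 pos 650.6 78.9 190.3 jaw 123.18 F 1.6 -0.6 6.2 Mz 0.049 w 10.8 sd 0.027
```

```bash

python3 -m crank '{"delta_pos":[[0,0,0.0002]],"twist":[0.05]}' >/dev/null; python3 r.py
python3 -m crank '{"delta_pos":[[0,0,0.0001]],"twist":[0.05]}' >/dev/null; python3 r.py
python3 -m crank '{"delta_pos":[[0,0,0.0002]],"twist":[0.05]}' >/dev/null; python3 r.py
python3 -m crank '{"delta_pos":[[0,0,0.0001]],"twist":[0.05]}' >/dev/null; python3 r.py
```

```text
t 24.92 pos 650.6 78.9 190.2 jaw 120.33 F 2.0 -0.9 6.3 Mz 0.076 w 10.6 sd 0.037
t 25.15 pos 650.6 78.8 190.0 jaw 117.47 F 2.0 -1.0 6.5 Mz 0.071 w 10.6 sd 0.014
t 25.38 pos 650.7 78.8 189.9 jaw 114.62 F 1.5 -1.3 6.4 Mz 0.088 w 10.6 sd 0.049
t 25.62 pos 650.7 78.8 189.9 jaw 111.77 F 2.4 -1.1 6.3 Mz 0.200 w 10.8 sd 0.021
```

```bash

python3 -m crank '{"delta_pos":[[0,0,0.0001]],"twist":[0.03]}' >/dev/null; python3 r.py
python3 -m crank '{"delta_pos":[[0,0,0]],"twist":[0.02]}' >/dev/null; python3 r.py
```

```text
t 25.85 pos 650.7 78.8 189.9 jaw 110.11 F 2.6 -1.4 6.8 Mz 0.292 w 10.7 sd 0.027
t 26.08 pos 650.7 78.8 189.8 jaw 108.99 F 1.6 -1.0 7.1 Mz 0.368 w 10.6 sd 0.050
```

```bash

python3 -m crank '{"delta_pos":[[0,0,0],[0,0,0],[0,0,0],[0,0,0]],"twist":[0,0,0,0]}' 1 >/dev/null
python3 -m crank '{"delta_pos":[[0,0,-0.012],[0,0,-0.02],[0,0,-0.028],[0,0,0]],"twist":[0,0,0,0]}' >/dev/null
python3 -c "
from h import *
go(np.array([460,120]),250,-122)"
```

```text
t 26.75 pos [652.5  79.1 255.4] jaw 108.9 zz [ 0.011  0.001 -1.   ] F [ 0.65 -0.28  1.01] M [ 0.035 -0.1    0.001] w 85.3 j1 0.37 j6 -1.61
tool delta (mm, before twist) x 101.0 y -168.9 z 5.4 twist -2.254
```

```bash

python3 -m crank '{"delta_pos":[[0.0168,-0.0281,0],[0.0168,-0.0281,0],[0.0168,-0.0281,0],[0.0168,-0.0281,0],[0.0168,-0.0281,0],[0.0168,-0.0281,0]],"twist":[0,0,0,0,0,0]}' >/dev/null
python3 -m crank '{"delta_pos":[[0,0,0],[0,0,0],[0,0,0],[0,0,0],[0,0,0],[0,0,0],[0,0,0],[0,0,0]],"twist":[-0.12,-0.12,-0.12,-0.12,-0.12,-0.12,-0.12,-0.12]}' >/dev/null
python3 -m crank '{"delta_pos":[[0,0,0],[0,0,0],[0,0,0],[0,0,0],[0,0,0],[0,0,0],[0,0,0],[0,0,0]],"twist":[-0.12,-0.12,-0.12,-0.12,-0.12,-0.12,-0.12,-0.12]}' >/dev/null
python3 -m crank '{"delta_pos":[[0,0,0],[0,0,0],[0,0,0],[0,0,0]],"twist":[-0.12,-0.12,-0.094,0]}' >/dev/null
python3 -c "
from h import *
go(np.array([460,120]),192,-122)
snap('side','3',(270,150,400,270))"
```

```text
t 28.92 pos [458.1 119.9 249.1] jaw -122.0 zz [ 0.001  0.001 -1.   ] F [-0.19  0.09 -0.09] M [-0.023 -0.011 -0.018] w 85.3 j1 0.60 j6 0.41
tool delta (mm, before twist) x -1.1 y -1.6 z 57.1 twist 0.001
```

View pics/side3.png

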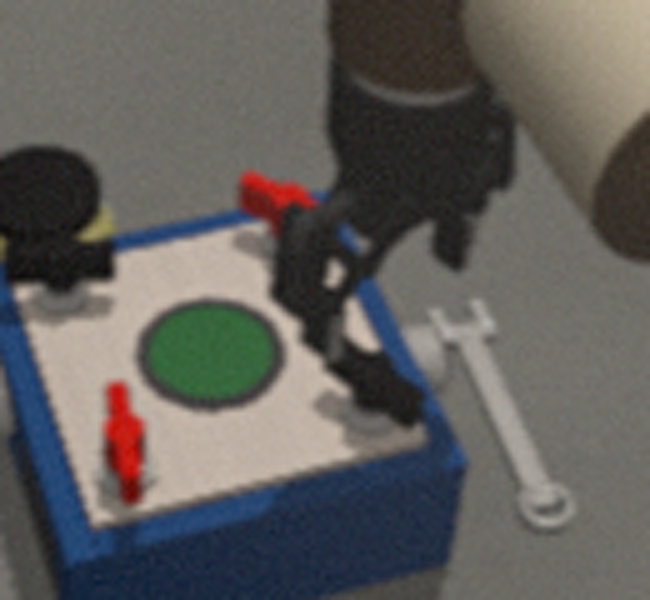

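```bash

python3 -m crank '{"delta_pos":[[0,0,0.022],[0,0,0.02],[0,0,0.015],[0,0,0],[0,0,0]],"twist":[0,0,0,0,0]}' >/dev/null
python3 -c "
from h import *
st()"
python3 -m crank '{"delta_pos":[[0,0,0],[0,0,0],[0,0,0],[0,0,0],[0,0,0],[0,0,0]],"twist":[0,0,0,0,0,0]}' 0 >/dev/null
python3 r.py
```

```text
t 29.38 pos [458.  119.8 191.4] jaw -122.1 zz [-0.001 -0.001 -1.   ] F [0.96 0.12 0.36] M [-0.02  -0.056 -0.007] w 85.4 j1 0.60 j6 0.41
t 30.03 pos 458.5 120.2 191.8 jaw -122.07 F 1.3 1.2 1.0 Mz -0.029 w 10.8 sd 0.014
```

```bash

python3 -m crank '{"delta_pos":[[0,0,0.0002],[0,0,0.0001],[0,0,0.0002],[0,0,0.0002]],"twist":[0.05,0.05,0.05,0.05]}' >/dev/null; python3 r.py
python3 -m crank '{"delta_pos":[[0,0,0.0002],[0,0,0.0001],[0,0,0.0002],[0,0,0.0002]],"twist":[0.05,0.05,0.05,0.05]}' >/dev/null; python3 r.py
python3 -m crank '{"delta_pos":[[0,0,0.0002],[0,0,0.0001],[0,0,0.0002],[0,0,0.0002]],"twist":[0.05,0.05,0.05,0.05]}' >/dev/null; python3 r.py
python3 -m crank '{"delta_pos":[[0,0,0.0002],[0,0,0.0001],[0,0,0.0002]],"twist":[0.05,0.05,0.05]}' >/dev/null; python3 r.py
```

```text
t 30.52 pos 458.9 120.8 191.2 jaw -133.56 F 1.2 3.7 0.6 Mz -0.036 w 10.6 sd 0.030
t 31.00 pos 459.4 121.2 190.8 jaw -144.95 F 1.8 4.6 1.0 Mz 0.043 w 10.8 sd 0.033
t 31.48 pos 459.9 121.5 190.2 jaw -156.38 F 3.8 5.7 0.3 Mz 0.111 w 10.7 sd 0.045
t 31.88 pos 460.4 121.7 189.8 jaw -164.96 F 5.0 4.9 -0.9 Mz 0.146 w 10.7 sd 0.026
```

```bash

python3 -m crank '{"delta_pos":[[-0.0015,0.001,0.0001],[0,0,0]],"twist":[0,0]}' >/dev/null; python3 r.py
python3 -m crank '{"delta_pos":[[0,0,0.0002],[0,0,0.0001]],"twist":[0.05,0.05]}' >/dev/null; python3 r.py
python3 -m crank '{"delta_pos":[[0,0,0.0002],[0,0,0.0001]],"twist":[0.05,0.05]}' >/dev/null; python3 r.py
```

```text
t 32.20 pos 460.6 121.9 189.7 jaw -164.94 F 3.9 2.7 4.6 Mz 0.187 w 10.7 sd 0.045
t 32.52 pos 460.8 122.0 189.4 jaw -170.79 F 6.1 2.6 4.0 Mz 0.118 w 10.8 sd 0.069
t 32.83 pos 461.1 122.0 189.1 jaw -176.51 F 6.6 1.9 3.1 Mz 0.180 w 10.6 sd 0.039
```

```bash

python3 -m crank '{"delta_pos":[[-0.002,0.0005,0.0001],[0,0,0.0001]],"twist":[0.05,0.05]}' >/dev/null; python3 r.py
python3 -m crank '{"delta_pos":[[0,0,0.0001]],"twist":[0.05]}' >/dev/null; python3 r.py
python3 -m crank '{"delta_pos":[[0,0,0.0001]],"twist":[0.05]}' >/dev/null; python3 r.py
```

```text
t 33.15 pos 461.9 122.1 188.8 jaw 177.74 F 2.4 2.1 7.4 Mz 0.187 w 10.8 sd 0.059
t 33.38 pos 462.0 122.1 188.7 jaw 174.90 F 3.4 1.8 6.0 Mz 0.224 w 10.7 sd 0.053
t 33.62 pos 462.1 122.1 188.6 jaw 172.06 F 4.1 0.8 5.3 Mz 0.234 w 10.6 sd 0.042
```

```bash

python3 -m crank '{"delta_pos":[[0,0,0.0001]],"twist":[0.04]}' >/dev/null; python3 r.py
python3 -m crank '{"delta_pos":[[0,0,0.0001]],"twist":[0.03]}' >/dev/null; python3 r.py
```

```text
t 33.85 pos 462.3 122.1 188.4 jaw 169.81 F 4.1 0.4 5.3 Mz 0.289 w 10.7 sd 0.047
t 34.08 pos 462.4 122.1 188.4 jaw 168.13 F 4.6 0.6 5.4 Mz 0.372 w 10.7 sd 0.039
```

```bash

python3 -m crank '{"delta_pos":[[0,0,0]],"twist":[0.015]}' >/dev/null; python3 r.py
python3 -m crank '{"delta_pos":[[0,0,0],[0,0,0],[0,0,0],[0,0,0]],"twist":[0,0,0,0]}' 1 >/dev/null
python3 -m crank '{"delta_pos":[[0,0,-0.012],[0,0,-0.02],[0,0,-0.028],[0,0,0],[0,0,0]],"twist":[0,0,0,0,0]}' >/dev/null
python3 cov.py side 6 c
python3 -c "
from h import *
go(np.array([534.5,4.5]),250,70.4);go(np.array([574.7,194.2]),250,-155.1)"
```

```text
t 34.32 pos 462.4 122.1 188.4 jaw 167.32 F 5.6 0.8 5.2 Mz 0.484 w 10.7 sd 0.024
(array([1.76765230e-03, 7.32014204e-04, 1.00418731e+02]), 1574, np.float64(1.4358588495485667), np.float64(94.87135416504199), np.int64(782))
(array([3.69749000e-05, 2.90387727e-04, 9.73162677e+01]), 1606, np.float64(0.6079254876233819), np.float64(95.01685805729628), np.int64(738))
ra dz -3.25
rb dz -2.95
ba dz -3.01
bb dz -3.19
mid dz -3.10
rim dz 0.15 tilt deg 0.10
t 35.37 pos [460.7 121.6 246.5] jaw 167.2 zz [-0.002 -0.001 -1.   ] F [0.87 0.49 0.61] M [ 0.008  0.004 -0.023] w 85.4 j1 0.60 j6 -0.82
tool delta (mm, before twist) x -98.0 y -97.8 z -3.5 twist 1.689
t 35.37 pos [460.7 121.6 246.5] jaw 167.2 zz [-0.002 -0.001 -1.   ] F [0.87 0.49 0.61] M [ 0.008  0.004 -0.023] w 85.4 j1 0.60 j6 -0.82
tool delta (mm, before twist) x -95.0 y 96.1 z -3.5 twist -0.659
```

View pics/cov_side_c.png

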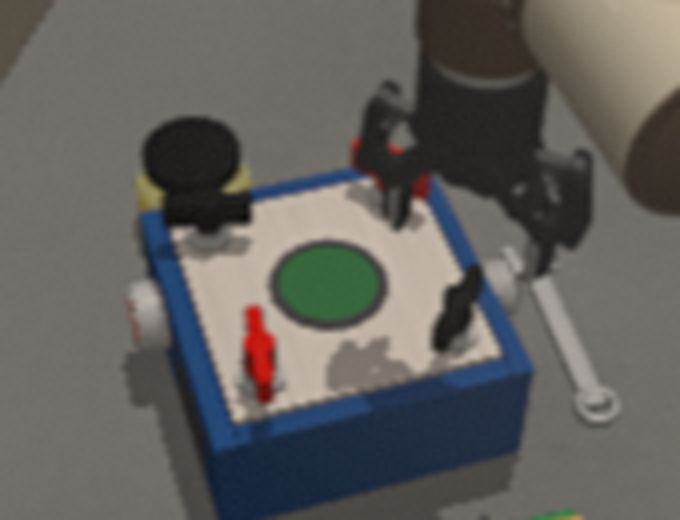

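```bash

python3 -m crank '{"delta_pos":[[-0.0238,0.024,0],[-0.0238,0.024,0],[-0.0237,0.024,0],[-0.0237,0.024,0]],"twist":[0,0,0,0]}' >/dev/null
python3 -m crank '{"delta_pos":[[0,0,0],[0,0,0],[0,0,0],[0,0,0],[0,0,0],[0,0,0],[0,0,0]],"twist":[-0.11,-0.11,-0.11,-0.11,-0.11,-0.109,0]}' >/dev/null
python3 -c "
from h import *
go(np.array([574.7,194.2]),189,-155.1)"
```

```text
t 36.28 pos [575.  194.3 246.5] jaw -155.0 zz [-0.002 -0.001 -1.   ] F [-0.34  0.65  0.58] M [-0.013  0.03   0.013] w 85.5 j1 0.59 j6 -0.16
tool delta (mm, before twist) x 0.3 y 0.0 z 57.5 twist 0.002
```

```bash

python3 -m crank '{"delta_pos":[[0,0,0.022],[0,0,0.02],[0,0,0.015],[0,0,0],[0,0,0]],"twist":[0,0,0,0,0]}' >/dev/null
python3 -m crank '{"delta_pos":[[0,0,0],[0,0,0],[0,0,0],[0,0,0],[0,0,0],[0,0,0]],"twist":[0,0,0,0,0,0]}' 0 >/dev/null
python3 r.py
python3 -m crank '{"delta_pos":[[0,0,0.0002],[0,0,0.0001]],"twist":[0.05,0.05]}' >/dev/null; python3 r.py
python3 -m crank '{"delta_pos":[[0,0,0.0002],[0,0,0.0001]],"twist":[0.05,0.05]}' >/dev/null; python3 r.py
```

```text
t 37.35 pos 575.1 194.4 191.1 jaw -155.07 F -0.9 -0.2 2.0 Mz -0.001 w 10.5 sd 0.019
t 37.67 pos 575.3 194.4 190.7 jaw -160.85 F -1.3 -0.2 3.5 Mz -0.052 w 10.6 sd 0.021
t 37.98 pos 575.4 194.5 190.4 jaw -166.52 F -0.8 0.1 4.3 Mz -0.026 w 10.8 sd 0.016
```

```bash

python3 -m crank '{"delta_pos":[[0,0,0.0002],[0,0,0.0001]],"twist":[0.05,0.05]}' >/dev/null; python3 r.py
python3 -m crank '{"delta_pos":[[0,0,0.0002]],"twist":[0.05]}' >/dev/null; python3 r.py
python3 -m crank '{"delta_pos":[[0,0,0.0001]],"twist":[0.05]}' >/dev/null; python3 r.py
```

```text
t 38.30 pos 575.6 194.5 190.1 jaw -172.22 F 0.0 0.2 3.9 Mz -0.030 w 10.7 sd 0.024
t 38.53 pos 575.7 194.5 189.9 jaw -175.07 F 0.3 -0.1 4.9 Mz -0.067 w 10.6 sd 0.015
t 38.77 pos 575.7 194.5 189.8 jaw -177.93 F 1.0 -0.4 4.8 Mz -0.092 w 10.5 sd 0.015
```

```bash

python3 -m crank '{"delta_pos":[[0,0,0.0002]],"twist":[0.05]}' >/dev/null; python3 r.py
python3 -m crank '{"delta_pos":[[0,0,0.0001]],"twist":[0.04]}' >/dev/null; python3 r.py
```

```text
t 39.00 pos 575.8 194.5 189.8 jaw 179.22 F 0.8 -0.0 5.9 Mz -0.034 w 10.7 sd 0.075
t 39.23 pos 575.9 194.5 189.7 jaw 176.98 F 0.7 -0.5 5.5 Mz 0.096 w 10.9 sd 0.074
```

```bash

python3 -m crank '{"delta_pos":[[0,0,0.0001]],"twist":[0.04]}' >/dev/null; python3 r.py
python3 -m crank '{"delta_pos":[[0,0,0.0001]],"twist":[0.03]}' >/dev/null; python3 r.py
```

```text
t 39.47 pos 576.0 194.5 189.7 jaw 174.72 F 2.2 -0.6 6.0 Mz 0.201 w 10.9 sd 0.071
t 39.70 pos 576.0 194.5 189.7 jaw 173.04 F 1.5 -0.4 6.1 Mz 0.284 w 10.9 sd 0.032
```

```bash

python3 -m crank '{"delta_pos":[[0,0,0]],"twist":[0.03]}' >/dev/null; python3 r.py; python3 r.py
```

```text
t 39.93 pos 576.1 194.5 189.7 jaw 171.35 F 1.2 -0.9 6.3 Mz 0.378 w 10.8 sd 0.031
t 40.08 pos 576.0 194.5 189.7 jaw 171.39 F 1.3 -0.4 5.5 Mz 0.342 w 10.9 sd 0.037
```

```bash

python3 -m crank '{"delta_pos":[[0,0,0],[0,0,0],[0,0,0],[0,0,0]],"twist":[0,0,0,0]}' 1 >/dev/null
python3 -m crank '{"delta_pos":[[0,0,-0.012],[0,0,-0.02],[0,0,-0.028],[0,0,0],[0,0,0]],"twist":[0,0,0,0,0]}' >/dev/null
python3 -c "
from h import *
go(np.array([534.3,4.7]),250,-109.6)"
```

```text
t 40.83 pos [575.5 194.7 250.3] jaw 171.1 zz [ 0.003  0.002 -1.   ] F [-0.33 -0.63 -0.62] M [-0.068 -0.013  0.058] w 85.9 j1 0.59 j6 -0.75
tool delta (mm, before twist) x 11.5 y -194.1 z 0.3 twist -1.383
```

```bash

python3 -m crank '{"delta_pos":[[0.0019,-0.0323,0],[0.0019,-0.0323,0],[0.0019,-0.0323,0],[0.0019,-0.0324,0],[0.0019,-0.0324,0],[0.0019,-0.0324,0]],"twist":[0,0,0,0,0,0]}' >/dev/null
python3 -m crank '{"delta_pos":[[0,0,0],[0,0,0],[0,0,0],[0,0,0],[0,0,0],[0,0,0],[0,0,0],[0,0,0]],"twist":[-0.12,-0.12,-0.12,-0.12,-0.12,-0.12,-0.12,-0.12]}' >/dev/null
python3 -m crank '{"delta_pos":[[0,0,0],[0,0,0],[0,0,0],[0,0,0],[0,0,0]],"twist":[-0.12,-0.12,-0.12,-0.063,0]}' >/dev/null
python3 -c "
from h import *
go(np.array([534.3,4.7]),189,-109.6)"
```

```text
t 42.42 pos [533.1   4.3 247.4] jaw -109.6 zz [-0.003 -0.    -1.   ] F [-0.7   0.46  0.4 ] M [-0.034 -0.008 -0.001] w 85.7 j1 0.31 j6 0.92
tool delta (mm, before twist) x -0.8 y -0.9 z 58.4 twist 0.000
```

```bash

python3 -m crank '{"delta_pos":[[-0.0008,-0.0009,0.022],[0,0,0.02],[0,0,0.016],[0,0,0],[0,0,0]],"twist":[0,0,0,0,0]}' >/dev/null
python3 -m crank '{"delta_pos":[[0,0,0],[0,0,0],[0,0,0],[0,0,0],[0,0,0],[0,0,0]],"twist":[0,0,0,0,0,0]}' 0 >/dev/null
python3 r.py
```

```text
t 43.48 pos 535.1 4.7 191.4 jaw -109.64 F -1.2 -0.6 2.2 Mz -0.020 w 10.8 sd 0.016
```

```bash

python3 -m crank '{"delta_pos":[[0,0,0.0002],[0,0,0.0001],[0,0,0.0002],[0,0,0.0001]],"twist":[0.05,0.05,0.05,0.05]}' >/dev/null; python3 r.py
python3 -m crank '{"delta_pos":[[0,0,0.0002],[0,0,0.0001],[0,0,0.0002]],"twist":[0.05,0.05,0.05]}' >/dev/null; python3 r.py
python3 -m crank '{"delta_pos":[[0,0,0.0001]],"twist":[0.05]}' >/dev/null; python3 r.py
```

```text
t 43.97 pos 535.2 4.8 190.7 jaw -121.15 F -1.7 -0.2 3.5 Mz -0.055 w 10.7 sd 0.025
t 44.37 pos 535.2 4.9 190.2 jaw -129.69 F -1.7 0.7 5.1 Mz -0.074 w 10.5 sd 0.006
t 44.60 pos 535.3 5.0 190.1 jaw -132.53 F -1.6 0.8 5.5 Mz -0.062 w 10.7 sd 0.059
```

```bash

python3 -m crank '{"delta_pos":[[0,0,0.0001]],"twist":[0.05]}' >/dev/null; python3 r.py
python3 -m crank '{"delta_pos":[[0,0,0.0002]],"twist":[0.04]}' >/dev/null; python3 r.py
python3 -m crank '{"delta_pos":[[0,0,0.0001]],"twist":[0.04]}' >/dev/null; python3 r.py
```

```text
t 44.83 pos 535.3 5.0 190.1 jaw -135.38 F -1.1 0.8 5.5 Mz -0.049 w 10.6 sd 0.059
t 45.07 pos 535.3 5.0 190.1 jaw -137.62 F -1.7 1.3 6.1 Mz 0.110 w 10.9 sd 0.031
t 45.30 pos 535.3 5.1 190.0 jaw -139.88 F -1.5 1.3 6.3 Mz 0.192 w 10.7 sd 0.059
```

```bash

python3 -m crank '{"delta_pos":[[0,0,0.0001]],"twist":[0.04]}' >/dev/null; python3 r.py
python3 -m crank '{"delta_pos":[[0,0,0]],"twist":[0.02]}' >/dev/null; python3 r.py
```

```text
t 45.53 pos 535.4 5.1 190.0 jaw -142.14 F -2.2 1.1 6.2 Mz 0.286 w 10.8 sd 0.053
t 45.77 pos 535.4 5.1 190.0 jaw -143.23 F -2.5 1.4 6.4 Mz 0.431 w 10.7 sd 0.024
```

```bash

python3 -m crank '{"delta_pos":[[0,0,0],[0,0,0],[0,0,0],[0,0,0]],"twist":[0,0,0,0]}' 1 >/dev/null
python3 -m crank '{"delta_pos":[[0,0,-0.012],[0,0,-0.02],[0,0,-0.028],[0,0,0],[0,0,0]],"twist":[0,0,0,0,0]}' >/dev/null
python3 cov.py side 6 d
python3 -c "
from h import *
go(np.array([650.6,78.8]),250,-71)"
```

```text
(array([1.76765230e-03, 7.32014204e-04, 1.00418731e+02]), 1574, np.float64(1.4358588495485667), np.float64(94.87135416504199), np.int64(782))
(array([1.86549651e-04, 8.86323669e-04, 9.71624249e+01]), 1568, np.float64(0.5730717743139697), np.float64(95.01263558665374), np.int64(779))
ra dz -3.35
rb dz -3.16
ba dz -3.14
bb dz -3.37
mid dz -3.26
rim dz 0.14 tilt deg 0.09
t 46.82 pos [534.7   4.7 248.1] jaw -143.4 zz [-0.002 -0.001 -1.   ] F [-0.91 -0.32  0.03] M [-0.02   0.028 -0.057] w 85.2 j1 0.31 j6 0.33
tool delta (mm, before twist) x -137.3 y -9.5 z -1.9 twist -1.264
```

View pics/cov_side_d.png

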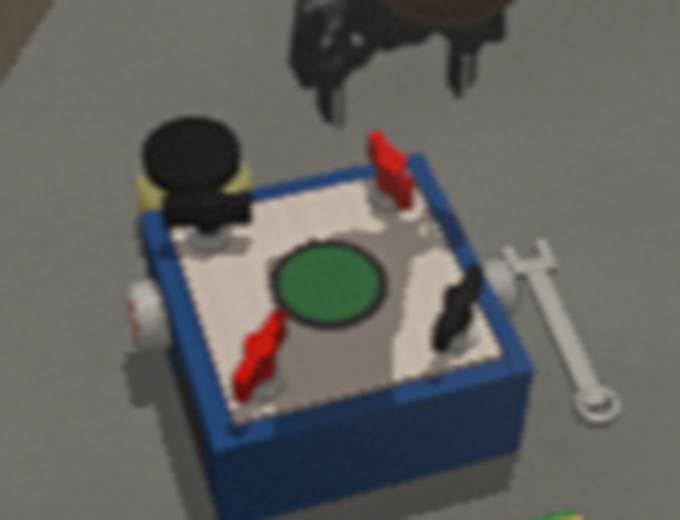

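```bash

python3 -m crank '{"delta_pos":[[-0.0343,-0.0024,0],[-0.0343,-0.0024,0],[-0.0343,-0.0024,0],[-0.0344,-0.0023,0]],"twist":[0,0,0,0]}' >/dev/null
python3 -m crank '{"delta_pos":[[0,0,0],[0,0,0],[0,0,0],[0,0,0],[0,0,0],[0,0,0],[0,0,0],[0,0,0]],"twist":[-0.12,-0.12,-0.12,-0.12,-0.12,-0.12,-0.12,-0.12]}' >/dev/null
python3 -m crank '{"delta_pos":[[0,0,0],[0,0,0],[0,0,0],[0,0,0],[0,0,0]],"twist":[-0.12,-0.12,-0.064,0,0]}' >/dev/null
python3 -c "
from h import *
go(np.array([650.6,78.8]),188,-71)"
```

```text
t 48.23 pos [650.9  78.9 248.4] jaw -71.1 zz [-0.001 -0.    -1.   ] F [0.63 0.2  1.02] M [ 0.075 -0.014 -0.015] w 85.3 j1 0.37 j6 1.53
tool delta (mm, before twist) x 0.0 y 0.3 z 60.4 twist -0.002
```

```bash

python3 -m crank '{"delta_pos":[[0,0,0.022],[0,0,0.022],[0,0,0.016],[0,0,0],[0,0,0]],"twist":[0,0,0,0,0]}' >/dev/null
python3 -m crank '{"delta_pos":[[0,0,0],[0,0,0],[0,0,0],[0,0,0],[0,0,0],[0,0,0]],"twist":[0,0,0,0,0,0]}' 0 >/dev/null
python3 r.py
python3 -m crank '{"delta_pos":[[0,0,0]],"twist":[0.02]}' >/dev/null; python3 r.py
```

```text
t 49.30 pos 651.2 78.8 189.7 jaw -70.98 F -0.2 -0.5 2.8 Mz 0.184 w 10.7 sd 0.036
t 49.53 pos 651.2 78.8 189.7 jaw -72.19 F -0.4 -1.1 3.9 Mz 0.243 w 10.7 sd 0.046
```

```bash

python3 -m crank '{"delta_pos":[[0,0,0]],"twist":[0.02]}' >/dev/null; python3 r.py
python3 -m crank '{"delta_pos":[[0,0,0]],"twist":[0.02]}' >/dev/null; python3 r.py
```

```text
t 49.77 pos 651.2 78.8 189.7 jaw -73.35 F -1.3 -1.7 4.8 Mz 0.292 w 10.6 sd 0.034
t 50.00 pos 651.2 78.8 189.7 jaw -74.47 F -0.9 -1.1 4.9 Mz 0.366 w 10.8 sd 0.033
```

```bash

python3 -m crank '{"delta_pos":[[0,0,0],[0,0,0],[0,0,0],[0,0,0]],"twist":[0,0,0,0]}' 1 >/dev/null
python3 -m crank '{"delta_pos":[[0,0,-0.012],[0,0,-0.02],[0,0,-0.028],[0,0,-0.03],[0,0,-0.03],[0,0,0],[0,0,0]],"twist":[0,0,0,0,0,0,0]}' >/dev/null
python3 cov.py side 6 e
python3 -c "
from h import *
st()
for n in ('top','side'): snap(n,'9',(120,60,520,330),2)
a=np.load('pics/top0.npz')['im'];b=np.load('pics/top9.npz')['im'];cv2.imwrite('pics/cmp.png',np.vstack([a[130:290,140:480],b[130:290,140:480]]))"
```

```text
(array([1.76765230e-03, 7.32014204e-04, 1.00418731e+02]), 1574, np.float64(1.4358588495485667), np.float64(94.87135416504199), np.int64(782))
(array([1.42415859e-04, 2.97522633e-04, 9.71881406e+01]), 1609, np.float64(0.5979818523631085), np.float64(94.96183945528644), np.int64(805))
ra dz -3.37
rb dz -3.09
ba dz -3.15
bb dz -3.31
mid dz -3.23
rim dz 0.09 tilt deg 0.10
t 51.22 pos [650.7  78.8 307.8] jaw -74.5 zz [-0.002 -0.001 -1.   ] F [-0.44 -0.6   0.24] M [-0.005 -0.014 -0.02 ] w 85.2 j1 0.37 j6 1.48
```

View pics/side9.png

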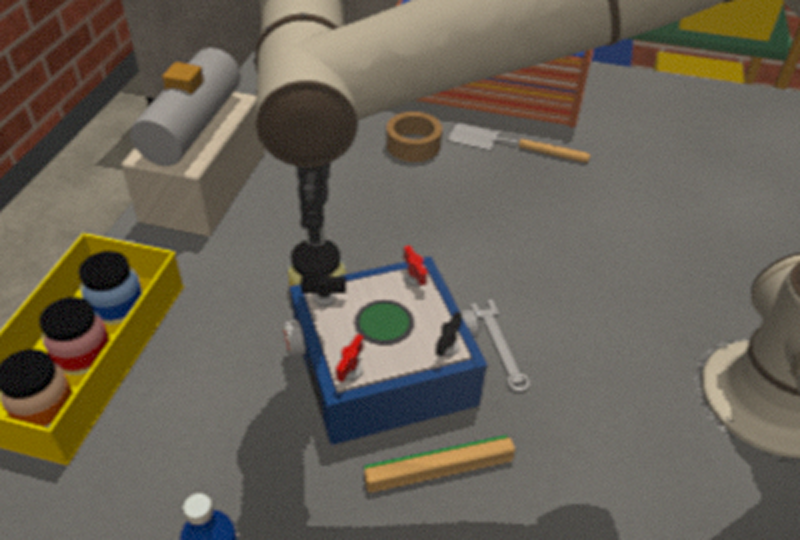

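View pics/cmp.png

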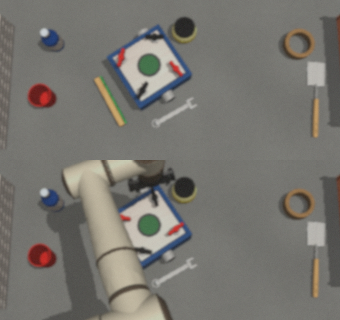

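The final pictures show the cover flush: the four wings sit around the sight glass at about (385,322) in the side view. The tub, spanner, squeegee, tape, spatula, cup and bottle are where they started, and the gripper is well clear.

```bash
python3 -c "
from bench import job_done
print(job_done())"
```

```text
the job is handed in; nothing more can be done
None
```

I closed the box in the order asked and handed the job in at about 51 s; no verdict was reported. The cover is flush and nothing else on the bench had moved.

**Red pair, first pass:** I wound each red screw to the touch and then about 30° more.
- The touch on the second red screw was hard to read from the torque. A depth check showed the cover about 0.4 mm too high there, so I gripped that screw again and turned it another 0.11 rad.
- After that the cover lay about 1.6–1.8 mm down at both red corners, with a tilt of about 0.1°.

**Black pair, then red pair again:** I wound all four firmly tight, to these readings:

| Screw | Final torque reading (Nm) |
|---|---|
| Far black | 0.37, then 0.37 again after the retightening below |
| Near black | 0.48 |
| First red | about 0.36 |
| Second red | 0.43 |

- The sensor reads about 0.03–0.07 Nm low, so the true values are a little higher. The near black screw may be slightly above 0.5.
- A last check found the far black screw had slackened to about 0.2 Nm once the cover lay level. I gave it a final 0.06 rad, so one black screw was touched again after the reds.

**Last checks:** The cover is about 3.2–3.4 mm below its starting height relative to the rim, against 3.2 mm nominal. Its apparent tilt of 0.1° is within measurement noise. In the final pictures the other items were in place and the gripper was clear with no contact force; in the top view the arm hid the squeegee, which I checked in the side view only.

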